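# Hang the cup on the cup dryer and hold its lever at the third notch

### The job

Hang the white cup by its handle on the hook of the cup dryer and let go of it, so that it hangs freely. Then push the dryer's spring-return lever down past the first and second notches all the way to the third, and keep it there: the dryer only runs while the lever is held, so finish with the gripper still pressing it down. Leave the other things on the cabinet where they are.

Things in the scene. Friction and masses are not known exactly. Their poses are not given: they have to be found in the camera images.
- cup_center (a point): Centre of the white ceramic cup with a handle, half-way up on its axis. Straight round body 66 mm across, 85 mm tall, wall 4 mm, standing upright, open at the top, about 0.22 kg. z is the cup's up axis; x points from the axis to the handle. The plain tumbler beside it has no handle and is not used.
- cup_loop (a point): Middle of the opening in the cup's handle, 47.5 mm from the cup's axis along its x, 45 mm above its underside; axes as cup_center. The opening lies in the cup's x-z plane, 28 mm wide along x, 45 mm high along z (its top edge 22 mm above this point). The handle is a round bar 9 mm thick and reaches 71 mm from the cup's axis.
- hook_seat (a point): Point on the centre line of the dryer's hook where the handle should sit, 200 mm above the cabinet top. The hook is a level round steel bar 9 mm thick along this frame's y (z up): from an upright post of the same thickness, 85 mm towards +y, it runs past this point to its free end 40 mm towards -y, where the tip turns up. The handle goes over the tip.
- hook_tip (a point): Centre of the turned-up tip of the hook, 20 mm above the bar's centre line and 40 mm from hook_seat along the bar; the tip's rounded top is 4.5 mm higher. Same axes as hook_seat.
- lever_top (a point): Centre of the top of the dryer's lever tab: level grey plastic, 36 by 36 mm, 10 mm thick, on the side of the housing away from the hook; 145 mm above the cabinet top when released; moves straight down. Axes as hook_seat: the housing's face is 38 mm from here towards -y, its top 150 mm above the cabinet top; the hook's post is 138 mm towards -y.
- lever (a joint): How far the lever is pushed down, in m: 0 released, notches at 0.014, 0.028 and 0.042 (third), end stop 0.045. A spring pushes it up all the way (about 4 N at the top, 8 N at the third notch); notches only add or take about 2.5 N, so it springs back to 0 if let go anywhere. Past the third notch comes a hard stop.
- cup: The cup with the handle as a whole; origin at the centre of its underside, z up its axis, x towards the handle. When let go on the hook it swings down about the bar until its axis lies about 65 degrees from upright.
- hook: The fixed steel hook on the cup dryer (see hook_seat). Origin on the cabinet top under the middle of the dryer's white housing (120 mm along x, 110 mm along y, 150 mm high), axes as hook_seat. The hook's post stands on the housing; under the bar lies a fixed drip tray 150 mm along x, 128 mm along y, 8 mm high.
- tumbler: White ceramic tumbler without handle, 68 mm across, 95 mm tall; bystander. Origin at the centre of its underside.
- bottle: Brown glass bottle with white screw cap, 56 mm across, 105 mm tall; bystander. Origin at the centre of its underside.
- organizer: Pink pill organizer with seven flaps, 36 by 168 by 27 mm, long along its y; bystander. Origin at the centre of its underside.
- case: Black reading-glasses case, 62 by 160 by 39 mm, long along its y; bystander. Origin at the centre of its underside.
- tweezers: Steel tweezers, 95 mm long along y, 4 mm thick, lying; bystander. Origin at the centre of the underside.
- jar: Glass jar with steel lid, 68 mm across, 80 mm tall; bystander. Origin at the centre of its underside.

How it is judged:
On the way, in this order (a step that is already met when the one before it is completed fails the run):
1. the cup hangs by its handle on the hook, let go (contact force between cup and hook above 0.6 N and contact force between the fingers and cup below 0.05 N and x of cup_loop in the frame of hook_seat between -0.03 and 0.03 m and y of cup_loop in the frame of hook_seat between -0.045 and 0.075 m and z of cup_loop in the frame of hook_seat between -0.034 and 0 m and height (world z) of cup_center above 0.11 m), for 0.2 s.
2. the lever is pushed down to its third notch by the robot (value of joint lever above 0.038 m and contact force between any of the fingers, the arm and lever above 1.5 N), for 0.2 s.
At the end, for the whole second after the job is handed in: The hook carries the cup by its handle (handle opening within 30 mm of the bar across it and hanging below it, cup centre more than 110 mm up, not touched by the fingers) and the robot presses the lever with more than 1.5 N and keeps it more than 38 mm down, at the third notch (all of step 1 and all of step 2); the arm keeps its last pose, push and grip.
It fails at once if a bystander is pushed more than 30 mm from its place (distance of any of tumbler, bottle, organizer, case, tweezers, jar from where it was at the start of the episode above 0.03 m).
It also fails if it takes over 54 s, if anything falls off the work surface, if the arm or the gripper's body presses on something with over 40 N, if the wrist force passes 120 N, or if a joint passes its speed limit or range.

### The arm

A 6-joint arm with a two-finger parallel gripper is mounted at the origin on the work surface. World frame = base frame: x ahead of the robot, y to its left, z up, the work surface at z = 0. Lengths are in m, angles in rad, forces in N, time in s.
With the tool pointing down it reaches from about 0.35 to 0.95 m from the base axis. Payload 17.4 kg.
Tool frame: the origin (TCP) lies midway between the tips of the shut fingers; the grasp point (between the pads) lies 19 mm behind it; z points along the fingers, y is the line along which they close (so a half turn about z gives the same grasp; the last joint's range is limited). The gripper opens to 93 mm and grips with 3 to 60 N. Pads are 15 mm wide; open, the fingers measure 128 mm over their backs; the gripper's body (75 mm by 188 mm) begins 65 mm behind the grasp point.
Start: joints at [1.266, 0.116, 1.442, -0, 1.584, -0.038], TCP at [0.178, 0.651, 0.219] pointing down, gripper open.
Joint ranges: [-2.83, 2.83], [-0.83, 2.19], [0.07, 2.5], [-1.14, 4.28], [0.01, 3], [-2.97, 2.97]. Speed limits (rad/s): [1.89, 1.89, 2.22, 3.14, 3.14, 3.14].

### API

Orientations are given as a unit quaternion [w, x, y, z].
In Python, from workcell import manip gives the robot as it stands. The module is installed in compiled form; this text tells all that it offers. Calls block until the motion is done:
- manip.move_pose(position, orientation): joint-space move of the TCP to a pose.
- manip.move_l(position, attitude=None, feed=0.15, guard=None): straight line of the TCP; attitude=None keeps the orientation; feed is the mean speed in m/s. With guard (N) it stops when the force on the tool has changed by that much, and returns True; else False.
- manip.move_joints(angles): joint-space move.
- manip.ungrasp() and manip.gripper_close(): open the fingers fully, or close them until they stop; the grip force is fixed at half the most.
- manip.dwell(seconds).
- manip.solve_ik(position, orientation): joint angles nearest the present ones, or None.
- manip.get_image(name): name is "side" or "top"; returns (picture, depth): 420x560x3 uint8, red, green, blue; 420x560 float32, m along the optical axis (not along the pixel's ray), 0 where there is no reading.
- manip.calibration(name): a dict with "fovy" (degrees; the focal length in pixels is half the picture's height over the tangent of half this angle, whatever the lens; pixels are square), "cx", "cy" (the principal point, pixels), "origin" and "orientation" of the camera in the world. Camera axes: x right, y down, z forward; pixel columns grow to the right and rows downward; lengths in m; the calibration is good to about 2 mm. A picture is of the moment at which its call begins. calibration takes no time and is no camera call.
A pose or a line that the arm cannot do raises manip.IKError and nothing moves.
- manip.job_done(): hands the job in; it is judged then, once.
Readings, each from a call of its own:
- manip.get_clock(): time.
- manip.get_qpos(): joint angles.
- manip.get_qvel(): joint speeds.
- manip.get_joint_torque(): joint torques, N m.
- manip.get_tcp_pos(): TCP position.
- manip.get_tool_rot(): TCP orientation.
- manip.get_ft_force(): force on the tool from outside, world axes, zero at the start.
- manip.get_ft_torque(): the same for the moment, N m.
- manip.get_opening(): finger opening in m.
- manip.get_finger_force(): force on a finger pad.
Only numpy, scipy, OpenCV 4.12 (cv2) and the standard library are available. Lean on these libraries where they do the work, as an engineer would, in place of code of your own. Each camera call takes 0.05 s, during which the arm holds its last target. There are 200 camera calls.

## Working session

There is one attempt and no reset: what is moved stays moved. The work goes in short steps, each a Python script; the robot and the scene stay as the last script left them, time stands still between calls to the robot, and variables do not carry over. Pictures are saved under pics/ and viewed, at most 10 in all, crops included, and the job is handed in when it is done.

```bash
mkdir -p pics; cat > h.py <<'E'
import numpy as np, cv2
from workcell import manip
from scipy.spatial.transform import Rotation as R
def cloud(n):
    im,d=manip.get_image(n);c=manip.calibration(n)
    f=210/np.tan(np.radians(c['fovy'])/2)
    v,u=np.mgrid[:420,:560]
    P=np.stack([(u-c['cx'])/f*d,(v-c['cy'])/f*d,d],-1)
    q=c['orientation']
    W=P@R.from_quat([q[1],q[2],q[3],q[0]]).as_matrix().T+np.array(c['origin'])
    W[d==0]=np.nan
    return im,W
E
python3 - <<'E'
from h import *
for n in('side','top'):
    im,W=cloud(n);np.savez(n+'.npz',im=im,W=W)
    cv2.imwrite(f'pics/{n}0.png',cv2.resize(im[:,:,::-1],(800,600)))
    print(n,manip.calibration(n))
print(manip.get_tool_rot(),manip.get_clock())
E
```

```text
side {'fovy': 57.694626800793245, 'cx': 277.67172346844274, 'cy': 212.705518746235, 'origin': array([ 0.49407124, -0.71669614,  0.64237353]), 'orientation': array([-0.47263924,  0.87970874, -0.04492734,  0.02657468])}
top {'fovy': 45.66514956106, 'cx': 275.32127376996795, 'cy': 209.80042789455212, 'origin': array([0.43360112, 0.03399695, 1.67901939]), 'orientation': array([-0.04285137,  0.707267  , -0.70491159,  0.03219954])}
[-7.89382799e-05  1.33003511e-01  9.91115439e-01 -4.95839491e-04] 0.1
```

View pics/side0.png

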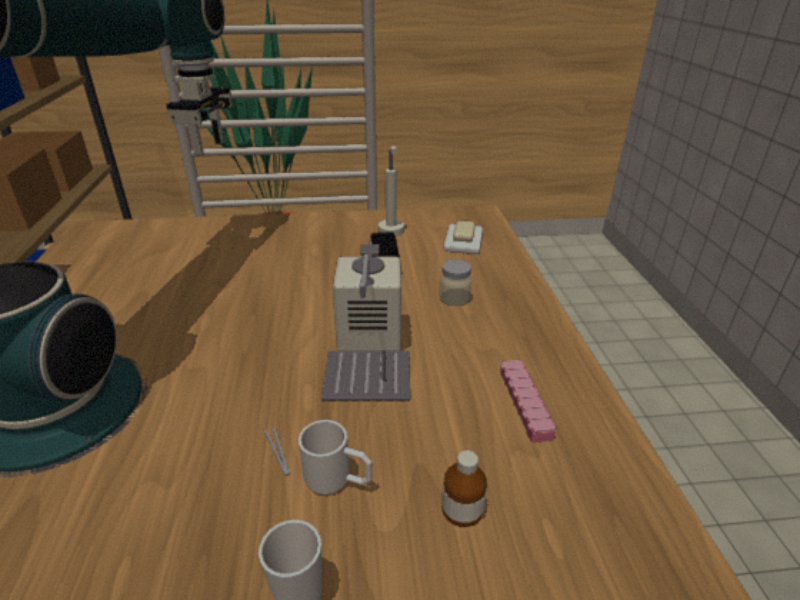

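View pics/top0.png

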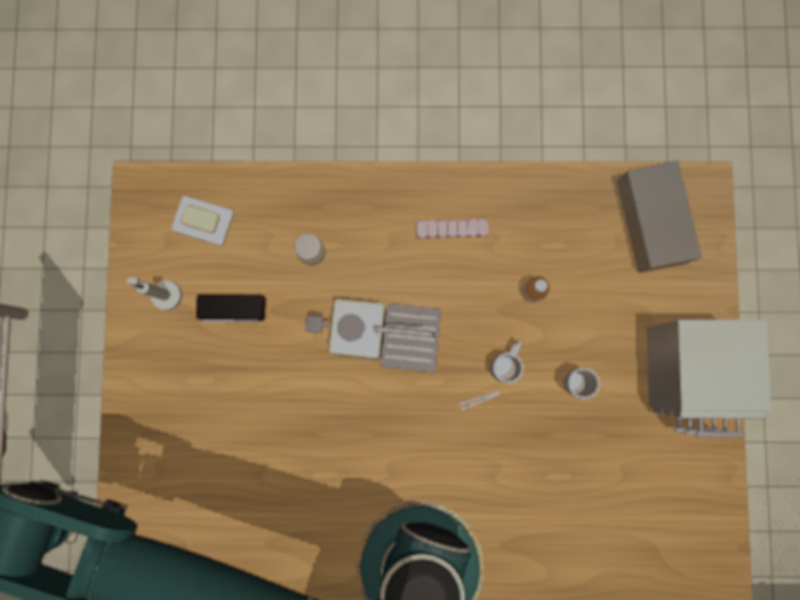

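The side view shows the cup at (325,458) with its handle to the right, the dryer at (367,300) with its hook towards the camera, and the tumbler at (292,562). The top view shows the cup at (508,367) with its handle at (517,346). The housing is at (357,328), the lever tab at (314,323), and the hook bar runs right from (375,328) to (433,330).

```bash
python3 - <<'E'
from h import *
for n in('side','top'):
    D=np.load(n+'.npz');W=D['W'];X,Y,Z=W[...,0],W[...,1],W[...,2]
    def px(u,v): print(n,u,v,W[int(v*.7),int(u*.7)].round(3))
    L={'top':[(357,310),(314,323),(508,367),(517,346),(583,382),(537,287),(308,245),(453,229),(480,400),(600,500),(410,310)],'side':[(325,425),(370,470),(367,265),(367,340),(292,530),(465,460),(367,390)]}[n]
    for p in L: px(*p)
    def clus(name,m):
        p=W[m]
        if len(p)<3: print(n,name,len(p));return
        r=cv2.minAreaRect((p[:,:2]*1000).astype(np.float32))
        print(n,name,len(p),p.mean(0).round(4),p.min(0).round(3),p.max(0).round(3),[np.round(a,1) for a in r])
    v,u=np.mgrid[:420,:560]; u=u/.7; v=v/.7
    if n=='top':
        b=lambda a,c,d,e:(u>a)&(u<c)&(v>d)&(v<e)
        clus('hook',b(365,450,300,360)&(Z>.17)&(Z<.26))
        clus('house',b(320,390,290,365)&(Z>.135)&(Z<.165))
        clus('tab',b(295,328,300,345)&(Z>.11)&(Z<.17))
        clus('tray',b(370,450,290,385)&(Z>.003)&(Z<.012))
        clus('cup',b(480,530,330,395)&(Z>.07)&(Z<.1))
        clus('hand',b(480,530,330,395)&(Z>.03)&(Z<.1))
        clus('tumb',b(555,610,355,405)&(Z>.08)&(Z<.11))
    else:
        b=lambda a,c,d,e:(u>a)&(u<c)&(v>d)&(v<e)
        clus('hook',b(345,395,240,310)&(Z>.18)&(Z<.26))
        clus('house',b(325,410,240,290)&(Z>.135)&(Z<.165))
        clus('cup',b(295,375,415,500)&(Z>.075)&(Z<.1))
        clus('hand',b(350,378,440,500)&(Z>.02)&(Z<.08))
        clus('tumb',b(255,325,515,600)&(Z>.085)&(Z<.11))
def crop(n,a,b,c,d,k,o):
    im=np.load(n+'.npz')['im'][int(c*.7):int(d*.7),int(a*.7):int(b*.7),::-1]
    return cv2.resize(im,None,fx=k,fy=k,interpolation=cv2.INTER_CUBIC)
a=crop('side',290,420,230,500,3,0);b=crop('top',295,455,285,405,4,0);c=crop('top',470,610,325,415,4,0)
H=np.zeros((max(a.shape[0],b.shape[0]+c.shape[0]),a.shape[1]+max(b.shape[1],c.shape[1]),3),np.uint8)
H[:a.shape[0],:a.shape[1]]=a;x=a.shape[1];H[:b.shape[0],x:x+b.shape[1]]=b;H[b.shape[0]:b.shape[0]+c.shape[0],x:x+c.shape[1]]=c
print(H.shape);cv2.imwrite('pics/crops.png',H)
E
```

```text
side 325 425 [ 0.452 -0.166  0.081]
side 370 470 [ 0.512 -0.226  0.049]
side 367 265 [0.527 0.062 0.205]
side 367 340 [0.523 0.086 0.035]
side 292 530 [ 0.416 -0.329  0.082]
side 465 460 [ 0.628 -0.27   0.107]
side 367 390 [ 0.516 -0.025  0.01 ]
side hook 126 [0.5209 0.0209 0.2079] [ 0.511 -0.035  0.182] [0.531 0.097 0.226] [array([521.4,  31.1]), array([131.8,   8.9]), np.float64(84.4)]
side house 1061 [0.5332 0.1356 0.1507] [0.47  0.078 0.139] [0.596 0.249 0.162] [array([534.9, 166.4]), array([166.7, 119.5]), np.float64(83.7)]
side cup 446 [ 0.4544 -0.1988  0.0818] [ 0.418 -0.228  0.075] [ 0.503 -0.162  0.088] [array([ 459.5, -194.3]), array([83.8, 66. ]), np.float64(3.8)]
side hand 168 [ 0.5013 -0.2221  0.0519] [ 0.486 -0.228  0.02 ] [ 0.512 -0.21   0.079] [array([ 498.7, -218.9]), array([ 9.7, 30.5]), np.float64(65.6)]
side tumb 622 [ 0.4166 -0.3596  0.0931] [ 0.383 -0.393  0.085] [ 0.45  -0.326  0.099] [array([ 417.1, -359.1]), array([66.2, 67.3]), np.float64(5.7)]
top 357 310 [0.574 0.138 0.152]
top 314 323 [0.546 0.231 0.144]
top 508 367 [ 0.458 -0.207  0.002]
top 517 346 [ 0.
[... 587 characters left out ...]
0.2   0.138] [0.565 0.247 0.155] [array([545.3, 223.9]), array([48.3, 35.3]), np.float64(83.7)]
top tray 1536 [0.5199 0.0149 0.0073] [ 0.413 -0.071  0.003] [0.632 0.112 0.012] [array([522.9,  19.8]), array([218.4, 182.5]), np.float64(0.2)]
top cup 132 [ 0.4622 -0.2013  0.0819] [ 0.422 -0.228  0.07 ] [ 0.515 -0.164  0.097] [array([ 467.9, -195.8]), array([92.2, 63.6]), np.float64(1.1)]
top hand 197 [ 0.4619 -0.2019  0.0712] [ 0.422 -0.228  0.031] [ 0.517 -0.164  0.097] [array([ 468.9, -196. ]), array([94.5, 63.7]), np.float64(0.6)]
top tumb 130 [ 0.4193 -0.3646  0.0938] [ 0.388 -0.395  0.08 ] [ 0.454 -0.327  0.105] [array([ 420.8, -360.1]), array([65.7, 65.4]), np.float64(50.5)]
(588, 721, 3)
```

View pics/crops.png

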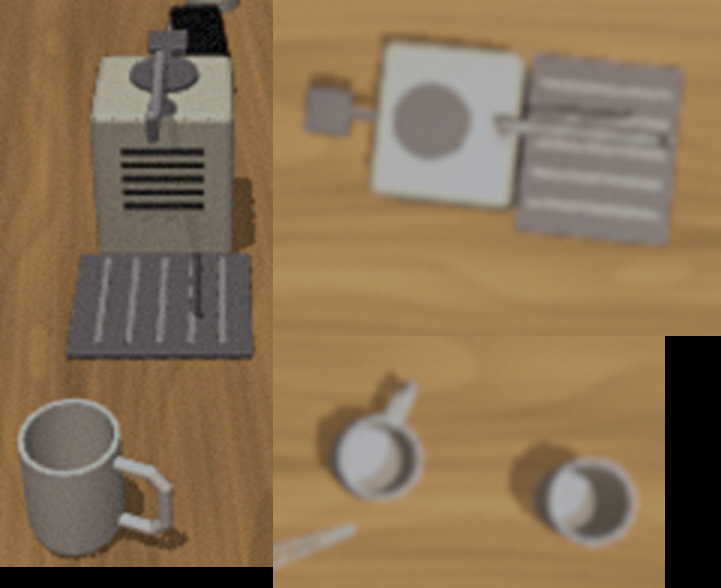

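The crops confirm the layout. The hook bar runs along +y, leaning about 6° towards +x, and its tip is nearest the cup. The cup handle points about -26° from world x.

Estimates:

| Point | Position |
|---|---|
| Hook seat | (.5216, .0087) |
| Lever | (.544, .231) |
| Cup | (.4545, -.1955) |

Next I'll grasp the cup and carry it to just in front of the hook.

```bash
cat >> h.py <<'E'
def down(deg):  # tool down, closing line at this angle from world x
    a=np.radians(deg+90)/2; return np.array([0,np.cos(a),np.sin(a),0])
yaw=np.radians(-5.8); hx=np.array([np.cos(yaw),np.sin(yaw)]); hy=np.array([-hx[1],hx[0]])
seat=np.array([.5216,.0087])
E
python3 - <<'E'
from h import *
p=np.array(manip.get_tcp_pos()); manip.move_l([p[0],p[1],.40],feed=.3)
c=[.4545,-.1955]
manip.move_pose([*c,.20],down(64))
manip.move_l([*c,.039],feed=.12)
manip.gripper_close(); print(manip.get_opening(),manip.get_finger_force())
manip.move_l([*c,.204],feed=.12)
pre=seat-.0475*hx-.095*hy
manip.move_l([*pre,.204],down(84.2),feed=.12)
print(manip.get_tcp_pos(),manip.get_opening(),manip.get_clock())
for n in('side','top'):
    im,W=cloud(n);np.savez(n+'1.npz',im=im,W=W)
a=np.load('side1.npz')['im'][120:400,150:400,::-1]
b=np.load('top1.npz')['im'][180:300,200:400,::-1]
a=cv2.resize(a,None,fx=2.1,fy=2.1);b=cv2.resize(b,None,fx=1.3,fy=1.3)
H=np.zeros((590,800,3),np.uint8);H[:a.shape[0],:a.shape[1]]=a;H[:b.shape[0],530:790]=b
cv2.imwrite('pics/pre.png',H)
E
```

```text
0.0668933168155668 30.000310633331537
[ 0.46469843 -0.08139129  0.20394175] 0.0667284841079069 8.7167
```

View pics/pre.png

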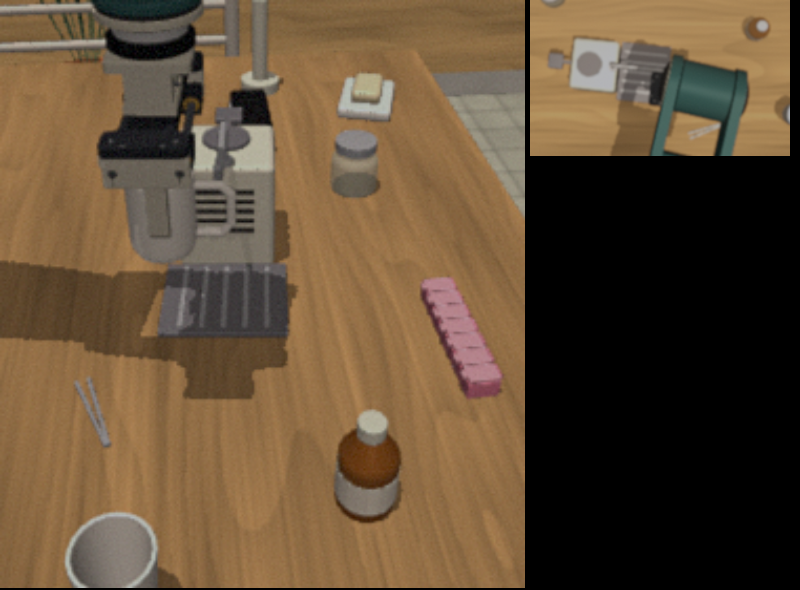

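The cup is held upright with its handle at crop pixel (215,205), in front of the hook tip at about (222,170). I'll measure the handle in the side camera and compare it with the hook in the same camera.

```bash
python3 - <<'E'
from h import *
W=np.load('side1.npz')['W'];X,Y,Z=W[...,0],W[...,1],W[...,2]
m=(X>.5)&(X<.56)&(Y>-.12)&(Y<-.055)&(Z>.15)&(Z<.27)
p=W[m];print(len(p),p.mean(0),p.min(0),p.max(0))
for z in np.arange(.165,.26,.01):
    q=p[abs(p[:,2]-z)<.005]
    if len(q):print(z.round(3),len(q),q.min(0).round(4),q.max(0).round(4))
q=p[p[:,0]>.517];print('outer bar',q.mean(0))
r=cv2.minAreaRect((p[:,:2]*1000).astype(np.float32));print(r)
W=np.load('side.npz')['W'];X,Y,Z=W[...,0],W[...,1],W[...,2]
m=(X>.5)&(X<.54)&(Y>-.05)&(Y<.1)&(Z>.18)&(Z<.26)
for a in np.arange(-.04,.1,.02):
    q=W[m&(abs(Y-a)<.01)]
    if len(q):print(a.round(2),len(q),q.mean(0).round(4),q.min(0).round(3),q.max(0).round(3))
E
```

```text
179 [ 0.5176763  -0.08999625  0.21373455] [ 0.50122071 -0.09413717  0.18017535] [ 0.5285924  -0.08429832  0.24322608]
0.185 43 [ 0.5012 -0.0918  0.1802] [ 0.5236 -0.0843  0.1896]
0.195 23 [ 0.5056 -0.0936  0.1901] [ 0.5278 -0.0852  0.1993]
0.205 16 [ 0.5218 -0.0935  0.2001] [ 0.528  -0.0888  0.2084]
0.215 16 [ 0.522  -0.0937  0.2111] [ 0.5282 -0.0892  0.2194]
0.225 18 [ 0.5223 -0.0929  0.2207] [ 0.5285 -0.0892  0.2296]
0.235 42 [ 0.5013 -0.0941  0.2304] [ 0.5286 -0.0866  0.2398]
0.245 21 [ 0.5015 -0.0909  0.2404] [ 0.5191 -0.0856  0.2432]
outer bar [ 0.52345304 -0.09079843  0.21337479]
((514.9171142578125, -88.61417388916016), (8.808497428894043, 27.659744262695312), 81.8797607421875)
-0.04 22 [ 0.5157 -0.0317  0.2198] [ 0.511 -0.035  0.211] [ 0.52  -0.03   0.226]
-0.02 23 [ 0.516  -0.0282  0.2087] [ 0.511 -0.03   0.198] [ 0.52  -0.026  0.225]
0.0 6 [0.5209 0.0067 0.2042] [0.517 0.002 0.202] [0.524 0.009 0.206]
0.02 19 [0.5211 0.0199 0.2049] [0.517 0.011 0.202] [0.525 0.029 0.207]
0.04 17 [0.5222 0.0399 0.2049] [0.518 0.03  0.202] [0.526 0.049 0.207]
0.06 17 [0.5249 0.0608 0.2047] [0.519 0.052 0.201] [0.529 0.07  0.206]
0.08 15 [0.5264 0.0796 0.205 ] [0.523 0.07  0.203] [0.53  0.087 0.207]
0.1 7 [0.5277 0.0936 0.2014] [0.524 0.09  0.182] [0.531 0.097 0.206]
```

Loop is about 5 mm short in x, so I'll shift it, slide it over the tip, lower until contact, then let go.

```bash
python3 - <<'E'
from h import *
p=np.array(manip.get_tcp_pos())
f0=manip.get_ft_force()
p[:2]+=.005*hx; manip.move_l(p,feed=.05)
p[:2]+=.096*hy; print(manip.move_l(p,feed=.06,guard=6), manip.get_tcp_pos()-p, manip.get_ft_force()-f0)
im,W=cloud('side');np.savez('side2.npz',im=im,W=W)
cv2.imwrite('pics/on.png',cv2.resize(im[120:300,180:340,::-1],None,fx=3.2,fy=3.2))
E
```

```text
False [ 3.46997480e-06 -2.29060782e-04  3.86575434e-05] [ 0.04584918 -0.01503469 -1.31598165]
```

View pics/on.png

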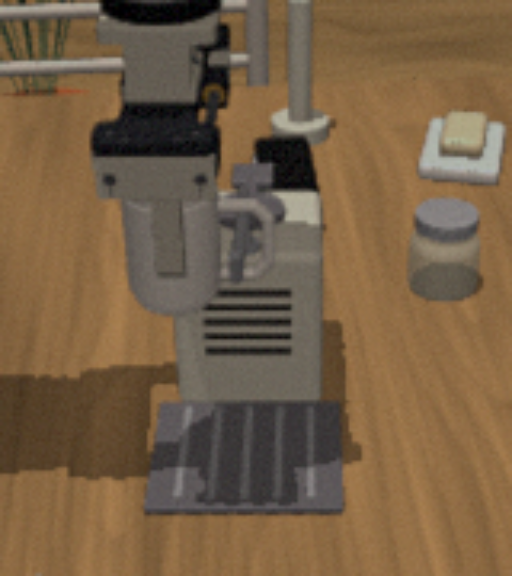

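The hook tip (240,265) now sticks through the handle opening (about x 222–270), so the handle is threaded. Next I'll lower to contact, open, and look again.

```bash
python3 - <<'E'
from h import *
p=np.array(manip.get_tcp_pos())
print(manip.move_l(p-[0,0,.02],feed=.02,guard=3), manip.get_tcp_pos()-p)
manip.ungrasp(); manip.dwell(1.0)
p=np.array(manip.get_tcp_pos())
manip.move_l([p[0],p[1],.36],feed=.12); manip.dwell(.5)
print(manip.get_clock(),manip.get_ft_force())
im,W=cloud('side');cv2.imwrite('pics/hang.png',cv2.resize(im[100:320,180:360,::-1],None,fx=2.7,fy=2.7))
E
```

```text
False [ 5.72535088e-05 -1.25372253e-06 -1.98382694e-02]
15.775 [-0.15683123  0.2121066   0.4673937 ]
```

View pics/hang.png

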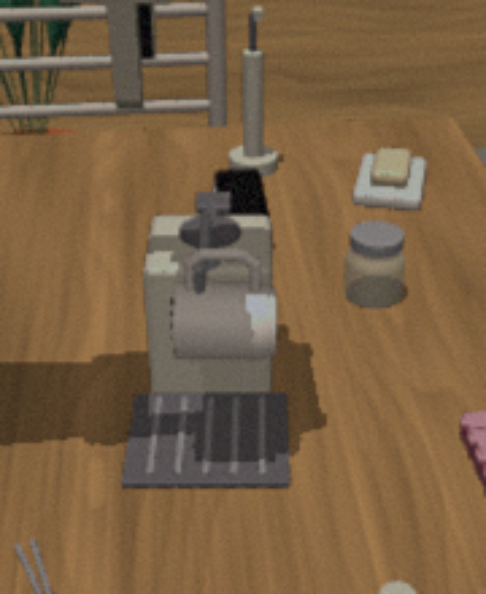

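The cup hangs on the bar by its handle (about pixel (225,290)) and is free of the gripper. Next is the lever.

```bash
python3 - <<'E'
from h import *
manip.gripper_close()
l=seat+.223*hy; print(l)
manip.move_pose([*l,.30],down(-5.8))
manip.move_l([*l,.17],feed=.12); manip.dwell(.3)
f0=np.array(manip.get_ft_force())
print(manip.move_l([*l,.135],feed=.02,guard=2.5),manip.get_tcp_pos(),manip.get_ft_force()-f0)
for z in(.12,.108,.105,.1035):
    g=manip.move_l([*l,z],feed=.03,guard=18);manip.dwell(.2)
    print(z,g,manip.get_tcp_pos()[2],(manip.get_ft_force()-f0).round(2))
    if g: break
print(manip.get_clock())
im,W=cloud('side');a=cv2.resize(im[100:320,180:360,::-1],None,fx=2.2,fy=2.2)
im,W2=cloud('top');b=cv2.resize(im[180:300,180:330,::-1],None,fx=2,fy=2)
H=np.zeros((484,700,3),np.uint8);H[:,:396]=a;H[:240,400:700]=b;cv2.imwrite('pics/lev.png',H)
E
```

```text
[0.54413555 0.2305584 ]
True [0.54400293 0.2305685  0.14475033] [0.12477349 1.75032792 5.18869402]
0.12 False 0.12009809426419374 [-1.89  0.93  2.72]
0.108 False 0.10826845806858197 [-1.96  0.5   4.71]
0.105 False 0.10537003537734652 [-2.2   1.98  4.49]
0.1035 False 0.1040334980669791 [-1.96  0.25  5.73]
24.5083
```

View pics/lev.png

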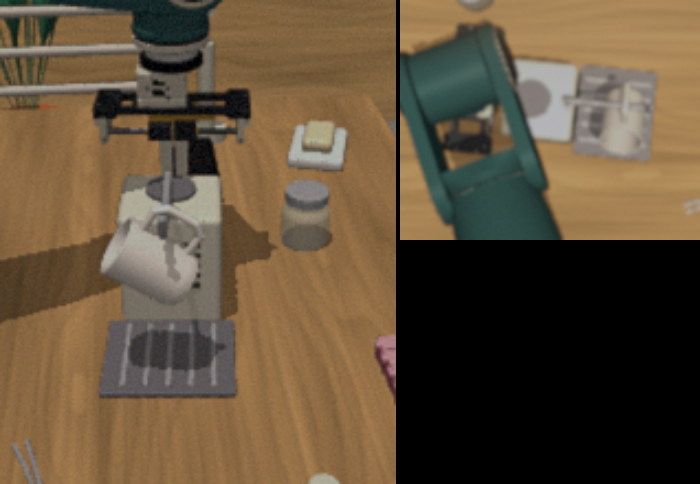

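The cup hangs at its resting tilt (150,260) and the shut fingers are on the lever tab, about 41 mm down. I'll press about 1 mm further for margin, wait, and hand in.

```bash
python3 - <<'E'
from h import *
p=np.array(manip.get_tcp_pos())
print(manip.move_l([p[0],p[1],.1025],feed=.01,guard=15)); manip.dwell(1.0)
print(manip.get_tcp_pos(),manip.get_ft_force(),manip.get_clock())
print(manip.job_done())
E
```

```text
False
[0.54436874 0.23064999 0.1030809 ] [-3.61811137  0.1072662   8.50584603] 25.8583
the job is handed in; nothing more can be done
None
```

The cup hangs freely by its handle on the hook, the shut gripper is holding the lever about 42 mm down at its third notch, and the job was handed in at about 26 s of the 54 s limit; the hand-in gave no verdict, so I have no pass or fail to report.

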